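Clear the corner jig, then hold a block home in its corner

ROBOT

A 6-joint arm with a two-finger parallel gripper is mounted at the origin on a cart in front of the work surface, level with it; the furniture and walls round the work are solid. World frame = base frame: x ahead of the robot, y to its left, z up, the work surface at z = 0. Lengths are in mm, angles in rad, forces in N, time in s.
With the tool pointing down it reaches from about 275 to 750 mm from the base axis. Payload 10.2 kg.
Tool frame: the origin (TCP) lies midway between the tips of the shut fingers; the grasp point (between the pads) lies 19 mm behind it; z points along the fingers, y is the line along which they close (so a half turn about z gives the same grasp; the last joint's range is limited). The gripper opens to 85 mm and grips with 20 to 120 N. Pads are 22 mm wide; open, the fingers measure 114 mm over their backs; the gripper's body (76 mm by 85 mm) begins 54 mm behind the grasp point. The pads swing forward as they close: fully open they stand 13 mm farther back than shut.
Start: joints at [1.038, 0.313, 1.498, -0, 1.331, -0.223], TCP at [160.068, 500.009, 194.694] pointing down, gripper open.
Joint ranges: [-2.94, 2.94], [-0.97, 2.17], [0.19, 2.56], [-1.23, 4.37], [0.02, 3.11], [-2.88, 2.88]. Speed limits (rad/s): [2.39, 2.39, 3.01, 3.14, 3.14, 3.14].

INTERFACE

Orientations are given as a unit quaternion [w, x, y, z].
In Python, from rig import ctrl gives the robot as it stands.
- The arm moves only by the tool send_rows, never from a script. Its argument "targets" is a list of rows, each a list of 7 numbers: the closure, from -1 (fully open) to 1 (shut), so that 0 is half open, then the shift along the tool's x, y, z in m, then the turn, a rotation vector about the tool's x, y, z in rad. In form: [[claw, dx, dy, dz, ax, ay, az], ...]. A call has exactly 10 rows; each row shifts and turns the commanded pose from where the row before left it, along the tool's axes as they then stand; what a row does not reach is not made up. A row lasts 1/8 s, in which the tool goes at most 62.5 mm and 10.7 degrees, less where a joint would pass 70% of its speed; a pose out of reach is approached as far as the arm can. A call with a gripper value outside its range is refused whole. The fingers move at their own pace and stop on an object; "squeeze" is the grip in N (left out, the last holds). Time passes only in rows, so rows that do not move let the fingers close, or fill a call up. It gives the time, the measured TCP pose, the force, the opening and the grip force at its end, in the units of the state.
- ctrl.sense(): the state, without advancing time (a new reading comes with each control period).
- ctrl.capture(name): name is "side" or "top" or "wrist"; returns a dict with "img" (400x640x3 uint8, red, green, blue), "camera_matrix" (3x3 intrinsics, pixels), "R" (3x3) and "t" (3): a world point X has camera coordinates R X + t. Camera axes: x right, y down, z forward; pixel columns grow to the right and rows downward; lengths in mm; the calibration is good to about 2 mm. A picture is of the moment at which its call begins. There is no depth.
- ctrl.finish_job(): hands the job in; it is judged then, once.
Trained networks look in a picture, given as the dict that the camera call returned (one of the last four; its "shot" number tells which), for a name from the list of things; names that differ only in an ending like _2 or _b are one class to them, and where a whole thing is asked for, a point or a joint stands for the part that bears it (a point fixed in the world has none). Each returns a list of dicts, best first, with "score" (0 to 1); they miss things now and then, are a little off and sometimes report something else, mostly with a low value. They report only what shows in the picture. A call takes as long as a camera call.
- ctrl.boxes_of(query, picture): "extent" ([left, top, width, height] in pixels, round what is visible of it).
- ctrl.landmark_of(query, picture): "point" ([column, row] in pixels: a listed point, or the origin of a listed thing).
The state is a dict: "time_s": time; "joints": joint angles; "dq": joint speeds; "tau": joint torques, N m; "eef_pos": TCP position; "ee_rot": TCP orientation; "force": force on the tool from outside, world axes, zero at the start; "wrist_torque": the same for the moment, N m; "grip_width": opening from 0.0 (shut) to 1.0 (fully open); "grip_force": force on a finger pad.
Only numpy, scipy, OpenCV 4.12 (cv2) and the standard library are available. Lean on these libraries where they do the work, as an engineer would, in place of code of your own. Each camera call takes 0.05 s, during which the arm holds its last target. There are 200 camera calls.

TASK

Pick up the scraper block by its rib and use it, not your fingers, to sweep both wood chips off the plate of the corner jig onto the bench (not off the bench), then stand the scraper upright on the bench, clear of the jig. Take the longest of the three plain pine blocks that lie near the jig, lay it flat on the plate with its long side along the long fence and its end against the short fence, and press it into the corner so that it bears on both fences at once. Finish while still holding it pressed there, and leave the other two blocks where they are.

Things in the scene. Friction and masses are not known exactly. Their poses are not given: they have to be found in the camera images.
- jig: Corner jig fixed to the bench: plywood plate, 140 mm along its x, 200 mm along its y, 15 mm thick. Origin: centre of the plate's underside, on the bench. Two low wooden fences stand on the plate along its +x edge and its +y edge; the edges towards -x and -y are open, and the bench goes on level for at least 60 mm beyond them. x, y, z are the plate's axes; at yaw 0 they are the world's (yaw varies within about 20 degrees).
- corner (a point): Inner corner of the jig, where the inner faces of the two fences meet, at the height of the plate's top (15 mm above the bench); 50 mm along x and 80 mm along y from the jig's origin, axes as the jig's. The long block's centre is home at 22.5 mm in -x, 50 mm in -y and 16 mm up from here.
- long_fence: Long wooden fence on the jig's +x edge (the edge away from the robot), 20 x 200 x 8 mm, its top 8 mm above the plate. Origin: centre of its underside; its inner face is 10 mm from it in -x; length along y. Rigid.
- short_fence: Short wooden fence on the jig's +y edge, 120 x 20 x 8 mm, its top 8 mm above the plate. Origin: centre of its underside; its inner face is 10 mm from it in -y; length along x. Rigid.
- scraper_grip (a point): Scraper block, about 150 g: wooden sole 34 x 100 x 14 mm (x, y, z) with an upright grip rib 20 mm thick (x), 70 mm long (y), rising to 55 mm above the underside. This point is on the rib's centre, 37 mm above the sole's underside. y runs along sole and rib, z up. Grip the rib across its 20 mm (along x), with the fingertips above the sole. It starts upright on the bench.
- chip_1: Loose wood chip on the jig's plate, 13 x 21 x 6 mm (x, y, z), at least 10 g. Origin: centre of its underside.
- chip_2: The second such chip, 13 x 21 x 6 mm, nearer the short fence but at least 40 mm from its inner face. Both chips lie within 45 mm of the jig's middle line y, that is |x| under 45 mm in the jig's frame, edges included. Origin: centre of its underside.
- long_block_centre (a point): Longest of the three plain pine blocks near the jig (other offcuts by the vise at the far left are fixed scenery), 45 x 100 x 32 mm (x, y, z), under 100 g, flat on the bench. This point is its centre, half-way up; y runs along its length. It drags on plate and fences when pressed on them. Grip it across its 45 mm (along x), with the fingertips at least 10 mm above its underside, so that they pass over the 8 mm fence.
- middle_block: Bystander: pine block 48 x 75 x 28 mm, origin at the centre of its underside, long side along y.
- small_block: Bystander: pine block 40 x 55 x 20 mm, origin at the centre of its underside, long side along y.

How it is judged:
By the outcome, as a careful person would: the job done as asked, in the order asked, and still so for the second after the job is handed in, while the arm keeps its last pose, push and grip.
It also fails if it takes over 72 s, if anything falls off the work surface, if the arm or the gripper's body presses on something with over 40 N, if the wrist force passes 120 N, or if a joint passes its speed limit or range.

## Working session

There is one attempt and no reset: what is moved stays moved. The work goes in short steps, Python scripts to look and compute and a tool call to move; the robot and the scene stay as the last step left them, time stands still between calls to the robot, and variables do not carry over. Pictures are saved under pics/ and viewed, at most 10 in all, crops included, and the job is handed in when it is done.

Besides the shell and the picture viewer there is one more tool, called after "Request:" as name([rows], argument=value, ...), one row to a line, values as JSON. send_rows: Moves the arm, as the interface text tells. Its arguments: {"type":"object","properties":{"targets":{"type":"array"},"squeeze":{"type":"number"}},"required":["targets"]}

```bash
mkdir -p pics; ls
python3 - <<'E'
from rig import ctrl
import cv2
s=ctrl.sense();print(s)
for n in["top","side"]:
    p=ctrl.capture(n);cv2.imwrite(f"pics/{n}0.png",p["img"][:,:,::-1])
    print(n,p["camera_matrix"],p["R"],p["t"])
    for q in["jig","corner","long_fence","short_fence","scraper_grip","chip_1","long_block_centre","middle_block","small_block"]:
        print(q,[(round(d["score"],2),[round(float(v)) for v in d["point"]]) for d in ctrl.landmark_of(q,p)[:3]],[(round(d["score"],2),[round(float(v)) for v in d["extent"]]) for d in ctrl.boxes_of(q,p)[:3]])
E
```

```text
pics
{'time_s': 0.0, 'joints': array([ 1.03759936e+00,  3.13487293e-01,  1.49844414e+00, -1.91326286e-06,
        1.33099030e+00, -2.23389024e-01]), 'dq': array([ 9.61148176e-04,  2.05068831e-05,  4.50348708e-04, -1.45905082e-03,
        8.00705347e-04, -8.84266899e-04]), 'tau': array([-2.55119703e-04, -4.12244618e+01, -2.59750539e+01, -1.72021169e-04,
        3.99030716e-03,  6.53102830e-06]), 'eef_pos': array([159.90807477, 499.73553145, 194.1133685 ]), 'ee_rot': array([-2.44574403e-04,  1.54284961e-01,  9.88026168e-01, -6.17898162e-04]), 'force': array([0.79315727, 0.61444401, 0.56638867]), 'wrist_torque': array([0.06437848, 0.03641466, 0.00563673]), 'grip_force': 0.0, 'grip_width': 0.9985899813553301}
top [[466.44453845   0.         311.81550019]
 [  0.         466.44453845 196.32612274]
 [  0.           0.           1.        ]] [[-0.02158479 -0.99974007 -0.00734109]
 [-0.99322184  0.02228174 -0.11407852]
 [ 0.11421244  0.00482897 -0.99344461]] [ 239.00960828  554.78825955 1023.98540223]
jig [(0.6, [367, 198])] [(0.85, [324, 164, 88, 72])]
corner [(0.71, [338, 177])] [(0.74, [32
[... 794 characters left out ...]
95   201.22991111  662.48423258]
jig [(0.9, [321, 273])] [(0.76, [268, 229, 97, 88])]
corner [(0.56, [354, 239])] [(0.83, [268, 227, 94, 94])]
long_fence [(0.75, [352, 268])] [(0.87, [344, 228, 20, 83])]
short_fence [(0.65, [323, 236])] [(0.74, [381, 205, 32, 24]), (0.64, [267, 229, 97, 90]), (0.6, [290, 227, 62, 14])]
scraper_grip [(0.93, [294, 162])] [(0.67, [283, 149, 27, 41])]
chip_1 [(0.64, [325, 260]), (0.62, [310, 275]), (0.25, [352, 241])] [(0.63, [267, 229, 98, 91]), (0.49, [323, 253, 6, 12])]
long_block_centre [(0.59, [340, 197])] [(0.71, [325, 181, 32, 38])]
middle_block [(0.82, [250, 213])] [(0.86, [239, 194, 25, 33])]
small_block [(0.78, [394, 218])] [(0.78, [379, 203, 34, 25])]
```

```bash
cat > h.py <<'E'
import numpy as np, cv2
def ray(p,uv,z):
    K,R,t=(np.array(p[k],float) for k in("camera_matrix","R","t"))
    d=R.T@np.linalg.solve(K,[*uv,1.]); c=-R.T@t
    return c+d*(z-c[2])/d[2]
def proj(p,X):
    K,R,t=(np.array(p[k],float) for k in("camera_matrix","R","t"))
    x=K@(R@np.array(X,float)+t); return x[:2]/x[2]
E
python3 - <<'E'
import cv2
a=cv2.imread("pics/top0.png")[110:290,180:430];cv2.imwrite("pics/top0c.png",cv2.resize(a,None,fx=3.2,fy=3.2,interpolation=3))
a=cv2.imread("pics/side0.png")[140:330,220:420];cv2.imwrite("pics/side0c.png",cv2.resize(a,None,fx=3.1,fy=3.1,interpolation=3))
E
```

```text
(no output)
```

View pics/top0c.png

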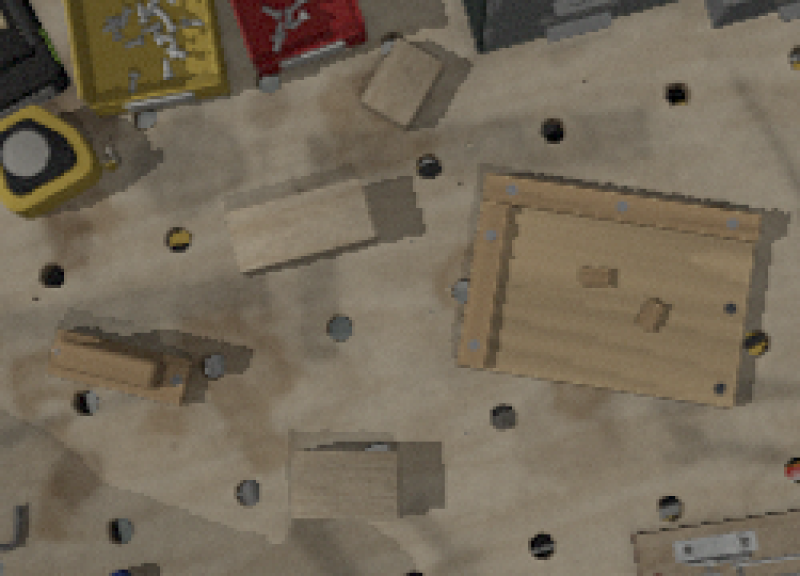

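View pics/side0c.png

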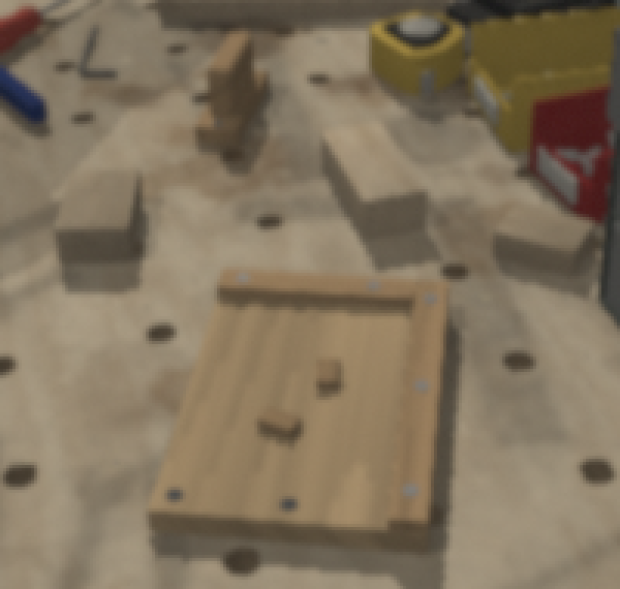

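```bash
cat >> h.py <<'E'
from scipy.optimize import least_squares
def fit(obs,x0):
    """obs: list of (pic, local xyz, pixel) -> x,y,yaw"""
    def r(v):
        c,s=np.cos(v[2]),np.sin(v[2]); o=[]
        for p,l,u in obs:
            o+=list(proj(p,[v[0]+c*l[0]-s*l[1],v[1]+s*l[0]+c*l[1],l[2]])-u)
        return o
    q=least_squares(r,x0,loss="soft_l1",x_scale=[1,1,.01]); return q.x,np.round(r(q.x),1)
E
python3 - <<'E'
from rig import ctrl
from h import *
T=ctrl.capture("top");S=ctrl.capture("side")
t=lambda u,v:np.array([180+(u+.5)/3.2-.5,110+(v+.5)/3.2-.5]); s=lambda u,v:np.array([220+u/3.1,140+v/3.1])
ob=[(T,(70,100,23),t(483,170)),(T,(70,-100,23),t(762,213)),(T,(-70,-100,15),t(737,407)),(T,(-70,100,23),t(458,366)),
(S,(70,100,23),s(448,281)),(S,(70,-100,23),s(430,522)),(S,(-70,-100,15),s(152,513)),(S,(-70,100,23),s(218,273)),(S,(70,-100,0),s(430,550)),(S,(-70,-100,0),s(152,536))]
x0=[*ray(T,(367,198),0)[:2],0]; J,r=fit(ob,x0);print("jig",J,r)
b=[(T,(h*22.5,k*50,32),t(*u)) for h,k,u in[(1,1,(225,208)),(1,-1,(361,178)),(-1,-1,(377,236)),(-1,1,(243,273))]]
b+=[(S,(-22.5,-50,32),s(364,208)),(S,(22.5,-50,32),s(426,190)),(S,(-22.5,50,32),s(325,135)),(S,(22.5,50,32),s(383,122))]
print("block",*fit(b,[*ray(T,(272,183),16)[:2],.2]))
c=[(T,(h*10,k*35,55),t(*u)) for h,k,u in[(1,1,(62,342)),(-1,1,(50,370)),(1,-1,(165,362)),(-1,-1,(153,388))]]
c+=[(T,(-17,-50,14),t(183,405)),(T,(17,-50,14),t(193,365)),(S,(0,0,37),np.array([294,162.])),(T,(0,0,37),np.array([212,219.]))]
print("scr",*fit(c,[*ray(T,(212,219),37)[:2],0]))
R=np.array([[np.cos(J[2]),-np.sin(J[2])],[np.sin(J[2]),np.cos(J[2])]])
for n,P,u in[("c2T",T,t(599,277)),("c1T",T,t(653,315)),("c2S",S,s(328,372)),("c1S",S,s(280,419))]:
    X=ray(P,u,21)[:2];print(n,X,R.T@(X-J[:2]))
for n,u,w in[("mid",(290,260),(250,213)),("small",(304,138),(394,218))]: print(n,ray(T,u,0)[:2],ray(S,w,0)[:2])
E
```

```text
jig [ 5.52206494e+02  9.39222489e+01 -1.59906939e-01] [ 0.2  0.3 -0.6 -1.5 -0.5 -1.4 -0.3 -0.8 -0.7 -0.2  0.4  0.1 -1.5  0.4
  0.  -1.2  0.1  2.  -0.7  0. ]
block [6.02184868e+02 3.11943931e+02 2.25689844e-01] [ 0.4 -0.   0.5 -1.3  0.2 -0.5 -0.6 -1.4 -0.9 -1.5  0.2  0.8 -1.7 -1.1
 -0.9  0.1]
scr [ 5.01725100e+02  4.45986266e+02 -2.30149680e-01] [-0.4 -0.6  1.2 -0.5 -1.8 -0.4 -0.1  0.4 -0.5  0.2 -0.2 -1.9 -1.   1.2
  2.7  5. ]
c2T [558.6732292 100.895466 ] [5.2739135  7.91392804]
c1T [530.55783735  63.39852937] [-16.51228539 -33.5813374 ]
c2S [561.75312225 102.48502446] [8.06141404 9.97360716]
c1S [534.34069871  65.38625708] [-13.09418397 -31.01663775]
mid [417.38654992 280.25765252] [410.79581892 294.23189835]
small [703.18838791 242.41710121] [708.6122902  252.07628293]
```

Request:
send_rows([
  [-1,-0.057,0.0088,0,0,0,0],
  [-1,-0.057,0.0088,0,0,0,0],
  [-1,-0.057,0.0088,0,0,0,0],
  [-1,-0.057,0.0088,0,0,0,0],
  [-1,-0.057,0.0088,0,0,0,0],
  [-1,-0.057,0.0088,0,0,0,0],
  [-1,0,0,0,0,0,0.18],
  [-1,0,0,0,0,0,0.18],
  [-1,0,0,0,0,0,0.18],
  [-1,0,0,0,0,0,0.18],
], squeeze=60)

```text
time_s: 3.25
eef_pos: [501.9, 446.0, 194.5]
ee_rot: [-0.0, 0.495, 0.869, -0.0]
force: [-0.3, -0.0, 0.4]
grip_width: 1.0
grip_force: 0.0
```

Request:
send_rows([
  [-1,0,0,0,0,0,0.18],
  [-1,0,0,0,0,0,0.18],
  [-1,0,0,0,0,0,0.18],
  [-1,0,0,0,0,0,0.18],
  [-1,0,0,0,0,0,0.05],
  [-1,0,0,0,0,0,0],
  [-1,0,0,0,0,0,0],
  [-1,0,0,0,0,0,0],
  [-1,0,0,0,0,0,0],
  [-1,0,0,0,0,0,0],
])

```text
time_s: 4.5
eef_pos: [501.9, 446.0, 194.7]
ee_rot: [-0.0, 0.783, 0.622, 0.0]
force: [-0.2, 0.7, -0.7]
grip_width: 1.002
grip_force: 0.0
```

Run:
```python
from rig import ctrl
from h import *
s=ctrl.sense();print(s["time_s"],s["eef_pos"],s["ee_rot"],s["force"])
W=ctrl.capture("wrist");S=ctrl.capture("side")
cv2.imwrite("pics/w1.png",W["img"][:,:,::-1])
print(W["camera_matrix"],W["R"],W["t"])
for q in["scraper_grip","long_block_centre"]:
  for P,n in((W,"W"),(S,"S")):
    z=37 if q[0]=="s" else 16
    print(q,n,[(round(d["score"],2),np.round(d["point"]),np.round(ray(P,d["point"],z),1)) for d in ctrl.landmark_of(q,P)[:2]])
```

```text
4.5 [501.88692347 446.03470689 194.68864354] [-7.14832322e-06  7.83223807e-01  6.21739871e-01  1.90145479e-06] [-0.20193857  0.72698118 -0.67316412]
[[332.20816805   0.         318.22320559]
 [  0.         332.20816805 202.11979701]
 [  0.           0.           1.        ]] [[ 9.73738564e-01 -2.27667377e-01  8.80528052e-04]
 [-2.16408558e-01 -9.24369217e-01  3.14179705e-01]
 [-7.07145363e-02 -3.06119449e-01 -9.49363122e-01]] [-386.86913929  480.67611347  552.79228649]
scraper_grip W [(0.64, array([319., 169.]), array([503.5, 451.9,  37. ]))]
scraper_grip S [(0.87, array([291., 160.]), array([496.7, 461.6,  37. ]))]
long_block_centre W [(0.95, array([422., 258.]), array([598.2, 312.8,  16. ]))]
long_block_centre S [(0.82, array([339., 198.]), array([600.3, 313.5,  16. ]))]
```

View pics/w1.png

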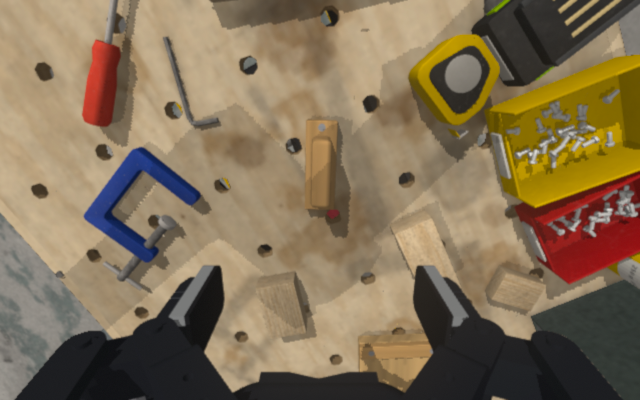

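Run:
```python
from rig import ctrl
from h import *
W=ctrl.capture("wrist")
cv2.imwrite("pics/w2.png",cv2.resize(W["img"][100:225,270:370,::-1],None,fx=4.8,fy=4.8,interpolation=3))
```

```text
(no output)
```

View pics/w2.png

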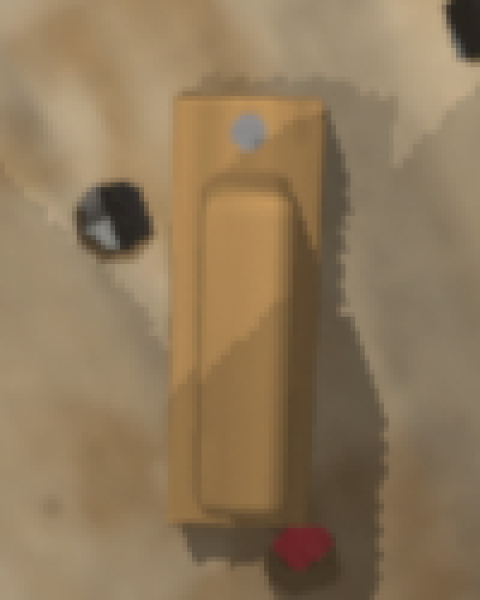

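Run:
```python
from rig import ctrl
from h import *
W=ctrl.capture("wrist")
w=lambda u,v:np.array([270+u/4.8,100+v/4.8])-.4
o=[(W,(-17,50,14),w(175,97)),(W,(17,50,14),w(325,98)),(W,(-17,-50,14),w(168,524)),(W,(17,-50,14),w(305,525)),
(W,(-10,35,55),w(203,190)),(W,(10,35,55),w(290,190)),(W,(-10,-35,55),w(201,512)),(W,(10,-35,55),w(280,515))]
print(*fit(o,[502,446,-.23]));print(*fit(o[:4],[502,446,-.23]))
```

```text
[ 5.04653506e+02  4.49708993e+02 -2.55006013e-01] [-0.7 -0.8  0.3 -0.2 -0.4 -0.4  0.6  0.1 -0.9 -0.5  1.9 -0.  -1.8  1.8
  1.4  1.6]
[ 5.04623395e+02  4.49317601e+02 -2.56293090e-01] [-0.6 -0.5  0.4  0.2 -0.4 -0.1  0.6  0.5]
```

Request:
send_rows([
  [-1,0.004,0.0017,0,0,0,0.022],
  [-1,0,0,0.035,0,0,0],
  [-1,0,0,0.035,0,0,0],
  [-1,0,0,0.035,0,0,0],
  [-1,0,0,0.035,0,0,0],
  [-1,0,0,0.02,0,0,0],
  [-1,0,0,0.0145,0,0,0],
  [-1,0,0,0,0,0,0],
  [1,0,0,0,0,0,0],
  [1,0,0,0,0,0,0],
], squeeze=60)

```text
time_s: 6.15
eef_pos: [504.9, 449.8, 21.2]
ee_rot: [0.0, 0.79, 0.613, 0.001]
force: [-0.3, -0.7, 0.4]
grip_width: 0.603
grip_force: 0.0
```

Request:
send_rows([
  [1,0,0,0,0,0,0],
  [1,0,0,0,0,0,0],
  [1,0,0,0,0,0,0],
  [1,0,0,0,0,0,0],
  [1,0,0,0,0,0,0],
  [1,0,0,0,0,0,0],
  [1,0,0,0,0,0,0],
  [1,0,0,0,0,0,0],
  [1,0,0,-0.005,0,0,0],
  [1,0,0,-0.015,0,0,0],
])

```text
time_s: 7.4
eef_pos: [504.1, 449.4, 40.4]
ee_rot: [-0.0, 0.79, 0.613, -0.001]
force: [0.1, -0.6, 0.2]
grip_width: -0.001
grip_force: 0.0
```

Run:
```python
from rig import ctrl
from h import *
W=ctrl.capture("wrist");S=ctrl.capture("side")
a=W["img"][80:400,100:540];b=cv2.resize(S["img"][100:230,220:380],(390,317))
b=np.vstack([b,np.zeros((3,390,3),np.uint8)])
cv2.imwrite("pics/w3.png",cv2.resize(np.hstack([a,b])[:,:,::-1],(800,308)))
```

```text
(no output)
```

View pics/w3.png

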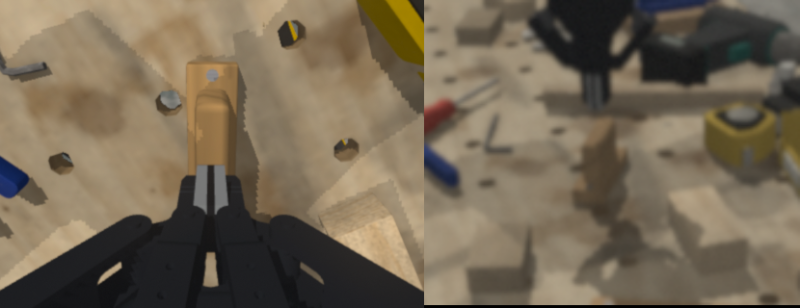

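Run:
```python
from rig import ctrl
from h import *
W=ctrl.capture("wrist");S=ctrl.capture("side");T=ctrl.capture("top")
s=ctrl.sense();e=s["eef_pos"];print(s["time_s"],e,s["joints"])
for n,P in(("W",W),("S",S),("T",T)):
    print(n,"tcp",proj(P,e),"graspPt",proj(P,e+[0,0,19]),"scr z37",proj(P,[504.6,449.5,37]),[(round(d["score"],2),np.round(d["point"]),np.round(ray(P,d["point"],37),1)) for d in ctrl.landmark_of("scraper_grip",P)[:2]])
a=cv2.resize(T["img"][190:260,170:280],(440,280));b=cv2.resize(S["img"][90:200,230:370],(356,280))
cv2.imwrite("pics/w4.png",np.hstack([a,b])[:,:,::-1])
```

```text
7.65 [504.42989674 449.53375571  40.3100462 ] [5.54921765e-01 7.81878060e-01 1.16011572e+00 1.85831002e-05
 1.19943131e+00 8.05900792e-01]
W tcp [317.52735786 237.30138629] graspPt [317.58822962 251.69813303] scr z37 [317.80288052 235.04167252] [(0.85, array([318., 236.]), array([504.7, 448.8,  37. ]))]
S tcp [294.07661858 161.2756868 ] graspPt [293.62101606 154.01486404] scr z37 [294.22653436 162.529965  ] [(0.77, array([294., 160.]), array([502.7, 464.9,  37. ]))]
T tcp [212.78533142 222.78080657] graspPt [210.89792914 222.28154113] scr z37 [213.12239541 222.78985432] [(0.55, array([366., 195.]), array([559. , 105.2,  37. ]))]
```

View pics/w4.png

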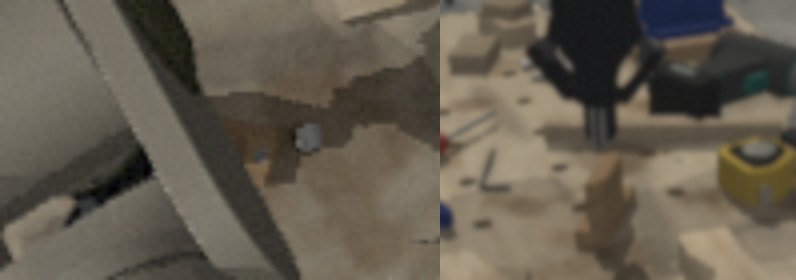

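Run:
```python
from rig import ctrl
from h import *
W=ctrl.capture("wrist");S=ctrl.capture("side")
e=ctrl.sense()["eef_pos"]
out=[]
for P,(x,y) in((W,(270,160)),(S,(250,110))):
    a=cv2.resize(P["img"][y:y+100,x:x+80,::-1],None,fx=5,fy=5,interpolation=cv2.INTER_CUBIC).copy()
    for z in range(0,121,20):
        u=(proj(P,[e[0],e[1],z])+.5-[x,y])*5; print(z,proj(P,[e[0],e[1],z]))
        cv2.line(a,(int(u[0])-60,int(u[1])),(int(u[0])-30,int(u[1])),(0,0,255),1);cv2.putText(a,str(z),(int(u[0])-100,int(u[1])+4),0,.4,(0,0,255),1)
    out.append(a)
cv2.imwrite("pics/w5.png",np.hstack(out))
```

```text
0 [318.92214002 213.97737149]
20 [318.99600128 224.7623103 ]
40 [319.08419094 237.63942687]
60 [319.19132621 253.28290877]
80 [319.32424685 272.69147113]
100 [319.49353541 297.41033862]
120 [319.71648313 329.96431134]
0 [294.96513252 176.24581586]
20 [294.50368515 168.89987931]
40 [294.03299355 161.40678055]
60 [293.5527771  153.76205265]
80 [293.06274374 145.96104605]
100 [292.56258934 137.99891913]
120 [292.05199706 129.87062819]
```

View pics/w5.png

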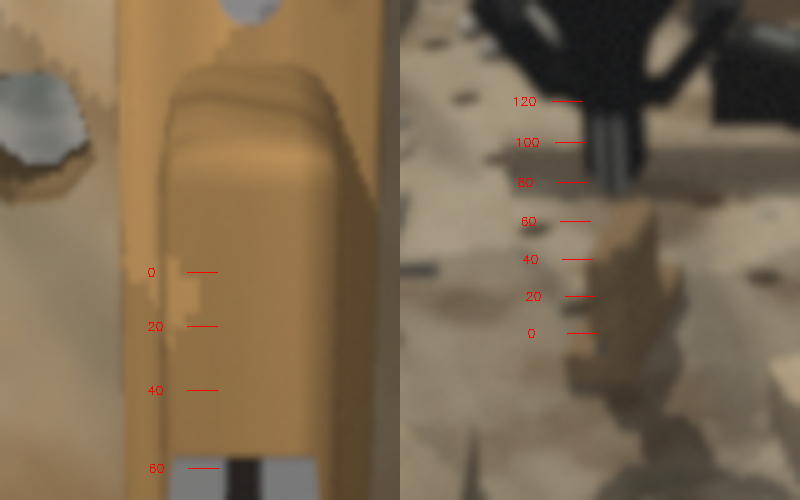

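Request:
send_rows([
  [1,0,0,0.001,0,0,0],
  [1,0,0,0.001,0,0,0],
  [1,0,0,0.001,0,0,0],
  [1,0,0,0.001,0,0,0],
  [1,0,0,0,0,0,0],
  [1,0,0,0,0,0,0],
  [1,0,0,0,0,0,0],
  [1,0,0,0,0,0,0],
  [1,0,0,0,0,0,0],
  [1,0,0,0,0,0,0],
])

```text
time_s: 9.15
eef_pos: [504.4, 449.5, 36.2]
ee_rot: [0.0, 0.79, 0.613, 0.0]
force: [-0.5, 0.1, 0.2]
grip_width: 0.002
grip_force: 0.0
```

Request:
send_rows([
  [1,0,0,0.001,0,0,0],
  [1,0,0,0.001,0,0,0],
  [1,0,0,0.001,0,0,0],
  [1,0,0,0.001,0,0,0],
  [1,0,0,0.001,0,0,0],
  [1,0,0,0,0,0,0],
  [1,0,0,0,0,0,0],
  [1,0,0,0,0,0,0],
  [1,0,0,0,0,0,0],
  [1,0,0,0,0,0,0],
])

```text
time_s: 10.4
eef_pos: [504.4, 449.5, 31.2]
ee_rot: [0.0, 0.79, 0.613, 0.0]
force: [-0.3, 0.1, 0.2]
grip_width: -0.001
grip_force: 0.0
```

Request:
send_rows([
  [1,0,0,0.001,0,0,0],
  [1,0,0,0.001,0,0,0],
  [1,0,0,0.001,0,0,0],
  [1,0,0,0.001,0,0,0],
  [1,0,0,0.001,0,0,0],
  [1,0,0,0.001,0,0,0],
  [1,0,0,0,0,0,0],
  [1,0,0,0,0,0,0],
  [1,0,0,0,0,0,0],
  [1,0,0,0,0,0,0],
])

```text
time_s: 11.65
eef_pos: [504.4, 449.6, 25.2]
ee_rot: [0.0, 0.79, 0.613, 0.0]
force: [1.0, 0.2, 0.0]
grip_width: -0.003
grip_force: 0.0
```

Run:
```python
from rig import ctrl
from h import *
W=ctrl.capture("wrist");S=ctrl.capture("side")
e=ctrl.sense()["eef_pos"]
out=[]
for P,(x,y) in((W,(270,160)),(S,(250,110))):
    a=cv2.resize(P["img"][y:y+100,x:x+80,::-1],None,fx=5,fy=5,interpolation=cv2.INTER_CUBIC).copy()
    for z in range(0,121,20):
        u=(proj(P,[e[0],e[1],z])+.5-[x,y])*5
        cv2.line(a,(int(u[0])-60,int(u[1])),(int(u[0])-30,int(u[1])),(0,0,255),1);cv2.putText(a,str(z),(int(u[0])-100,int(u[1])+4),0,.4,(0,0,255),1)
    out.append(a)
cv2.imwrite("pics/w6.png",np.hstack(out));print(e)
```

```text
[504.44456013 449.54294543  25.19811774]
```

View pics/w6.png

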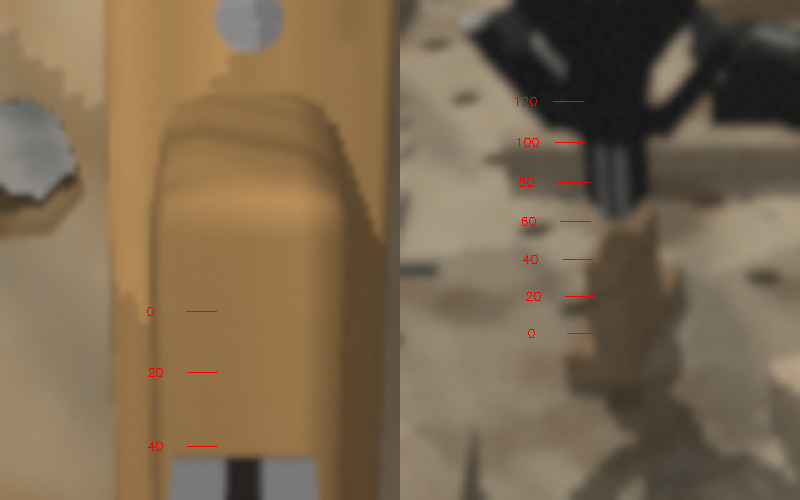

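Request:
send_rows([
  [1,0,0,0.001,0,0,0],
  [1,0,0,0.001,0,0,0],
  [1,0,0,0.001,0,0,0],
  [1,0,0,0.001,0,0,0],
  [1,0,0,0.001,0,0,0],
  [1,0,0,0,0,0,0],
  [1,0,0,0,0,0,0],
  [1,0,0,0,0,0,0],
  [1,0,0,0,0,0,0],
  [1,0,0,0,0,0,0],
])

```text
time_s: 13.0
eef_pos: [504.5, 449.5, 20.2]
ee_rot: [0.0, 0.79, 0.613, 0.0]
force: [-0.1, 0.6, -0.1]
grip_width: -0.002
grip_force: 0.0
```

Request:
send_rows([
  [-1,0,0,-0.01,0,0,0],
  [-1,0,0,0,0,0,0],
  [-1,0,0,0,0,0,0],
  [-1,0,0,0,0,0,0],
  [-1,0,0,0,0,0,0],
  [-1,0,0,0.011,0,0,0],
  [-1,0,0,0.011,0,0,0],
  [-1,0,0,0.011,0,0,0],
  [-1,0,0,0.011,0,0,0],
  [-1,0,0,0,0,0,0],
])

```text
time_s: 14.25
eef_pos: [503.9, 449.2, -15.1]
ee_rot: [-0.0, 0.79, 0.613, -0.001]
force: [0.5, 0.6, -0.4]
grip_width: 1.002
grip_force: 0.0
```

Request:
send_rows([
  [1,0,0,0,0,0,0],
  [1,0,0,0,0,0,0],
  [1,0,0,0,0,0,0],
  [1,0,0,0,0,0,0],
  [1,0,0,0,0,0,0],
  [1,0,0,0,0,0,0],
  [1,0,0,0,0,0,0],
  [1,0,0,0,0,0,0],
  [1,0,0,0,0,0,0],
  [1,0,0,0,0,0,0],
])

```text
time_s: 15.5
eef_pos: [504.6, 449.6, -13.5]
ee_rot: [0.0, 0.79, 0.613, 0.0]
force: [-0.8, 0.3, 5.0]
grip_width: 0.223
grip_force: 59.5
```

Request:
send_rows([
  [1,0,0,-0.042,0,0,0],
  [1,0,0,-0.042,0,0,0],
  [1,-0.0479,0.0207,0,0,0,0],
  [1,-0.0479,0.0207,0,0,0,0],
  [1,-0.0479,0.0207,0,0,0,0],
  [1,-0.0479,0.0207,0,0,0,0],
  [1,-0.0479,0.0207,0,0,0,0],
  [1,-0.0479,0.0209,0,0,0,0],
  [1,0,0,0,0,0,0.185],
  [1,0,0,0,0,0,0.185],
])

```text
time_s: 16.75
eef_pos: [553.1, 139.5, 69.4]
ee_rot: [-0.0, 0.891, 0.454, -0.001]
force: [-0.2, 0.7, -2.5]
grip_width: 0.223
grip_force: 59.1
```

Request:
send_rows([
  [1,0,0,0,0,0,0.185],
  [1,0,0,0,0,0,0.185],
  [1,0,0,0,0,0,0.185],
  [1,0,0,0,0,0,0.185],
  [1,0,0,0,0,0,0.185],
  [1,0,0,0,0,0,0.185],
  [1,0,0,0.01,0,0,0],
  [1,0,0,0.01,0,0,0],
  [1,0,0,0.01,0,0,0],
  [1,0,0,0,0,0,0],
])

```text
time_s: 18.0
eef_pos: [552.9, 140.2, 39.0]
ee_rot: [0.0, 0.997, -0.079, -0.001]
force: [0.3, 0.6, -2.5]
grip_width: 0.222
grip_force: 59.2
```

Run:
```python
from rig import ctrl
from h import *
print(ctrl.sense()["eef_pos"])
P=ctrl.capture("wrist")
J=(552.2,93.9,-.16);c,s=np.cos(J[2]),np.sin(J[2])
a=P["img"][:,:,::-1].copy()
L=[[(-70,-100,15),(-70,80,15),(50,80,15),(50,-100,15)],[(-70,-100,15),(-70,-100,0)],[(70,-100,23),(70,100,23),(-70,100,23),(-70,80,23),(50,80,23),(50,-100,23),(70,-100,23)]]
a=cv2.resize(a,(800,500),interpolation=cv2.INTER_CUBIC)
for l in L:
    q=[proj(P,[J[0]+c*x-s*y,J[1]+s*x+c*y,z])*1.25 for x,y,z in l]
    cv2.polylines(a,[np.int32(q)],False,(0,0,255),1)
cv2.imwrite("pics/w7.png",a)
```

```text
[552.92800015 140.20246976  39.04186788]
```

View pics/w7.png

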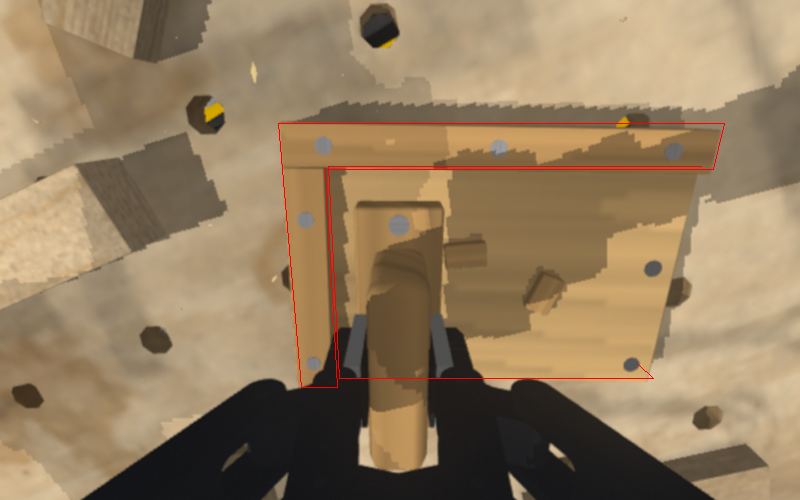

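Request:
send_rows([
  [1,0,0,0,0,0,0.012],
  [1,0,0,0.007,0,0,0],
  [1,0,0,0.007,0,0,0],
  [1,0,0,0.007,0,0,0],
  [1,0,0,0.007,0,0,0],
  [1,0,0,0.004,0,0,0],
  [1,0,0,0.002,0,0,0],
  [1,0,0,0.001,0,0,0],
  [1,0,0,0,0,0,0],
  [1,0,0,0,0,0,0],
])

```text
time_s: 19.3
eef_pos: [553.7, 140.3, 5.3]
ee_rot: [-0.0, 0.996, -0.086, 0.0]
force: [0.0, -0.2, -2.2]
grip_width: 0.227
grip_force: 59.2
```

Request:
send_rows([
  [1,0,0,0.002,0,0,0],
  [1,0,0,0.0012,0,0,0],
  [1,0,0.008,0,0,0,0],
  [1,0,0.01,0,0,0,0],
  [1,0,0.01,0,0,0,0],
  [1,0,0.01,0,0,0,0],
  [1,0,0.01,0,0,0,0],
  [1,0,0.01,0,0,0,0],
  [1,0,0.01,0,0,0,0],
  [1,0,0.01,0,0,0,0],
])

```text
time_s: 20.55
eef_pos: [540.1, 62.7, 2.0]
ee_rot: [0.0, 0.996, -0.086, 0.0]
force: [0.1, -0.1, -0.8]
grip_width: 0.223
grip_force: 59.2
```

Request:
send_rows([
  [1,0,0.008,0,0,0,0],
  [1,0,0.008,0,0,0,0],
  [1,0,0.008,0,0,0,0],
  [1,0,0.008,0,0,0,0],
  [1,0,0.008,0,0,0,0],
  [1,0,0.008,0,0,0,0],
  [1,0,0.008,0,0,0,0],
  [1,0,0.008,0,0,0,0],
  [1,0,0.008,0,0,0,0],
  [1,0,0.008,0,0,0,0],
])

```text
time_s: 21.8
eef_pos: [526.4, -16.0, 2.0]
ee_rot: [0.0, 0.996, -0.086, 0.0]
force: [-0.2, 1.0, -1.2]
grip_width: 0.226
grip_force: 59.2
```

Run:
```python
from rig import ctrl
from h import *
s=ctrl.sense();print(s["eef_pos"],s["force"])
J=(551,94,-.172);c,n=np.cos(J[2]),np.sin(J[2]);R=np.array([[c,-n],[n,c]])
print("scr in jig",R.T@(s["eef_pos"][:2]-J[:2]))
for k in("wrist","side"):
    P=ctrl.capture(k)
    for d in ctrl.landmark_of("chip_1",P)[:4]:
        print(k,round(d["score"],2),np.round(d["point"]),*[np.round(R.T@(ray(P,d["point"],z)[:2]-J[:2])) for z in(0,15)])
```

```text
[526.43154649 -15.97146368   2.01986766] [-0.22307658  0.95033436 -1.23884851]
scr in jig [  -5.38396641 -112.55374111]
side 0.63 [311. 323.] [   1. -114.] [   4. -127.]
side 0.41 [303. 322.] [ -10. -114.] [  -7. -127.]
```

Request:
send_rows([
  [1,0,0,-0.02,0,0,0],
  [1,0,0,-0.04,0,0,0],
  [1,0,0,-0.02,0,0,0],
  [1,0,-0.05,0,0,0,0],
  [1,0,-0.05,0,0,0,0],
  [1,0,-0.05,0,0,0,0],
  [1,0,-0.05,0,0,0,0],
  [1,0,-0.05,0,0,0,0],
  [1,0,0,0,0,0,0],
  [1,0,0,0,0,0,0],
])

```text
time_s: 23.25
eef_pos: [569.0, 230.7, 81.7]
ee_rot: [0.0, 0.996, -0.086, -0.0]
force: [0.5, 0.1, -1.8]
grip_width: 0.222
grip_force: 59.5
```

Run:
```python
from rig import ctrl
from h import *
s=ctrl.sense();print(s["eef_pos"],s["force"],s["joints"])
J=(551,94,-.172);c,n=np.cos(J[2]),np.sin(J[2]);R=np.array([[c,-n],[n,c]])
for k in("wrist","side","top"):
    P=ctrl.capture(k);cv2.imwrite(f"pics/s_{k}.png",P["img"][:,:,::-1])
    for d in ctrl.landmark_of("chip_1",P)[:4]:
        print(k,round(d["score"],2),np.round(d["point"]),*[np.round(R.T@(ray(P,d["point"],z)[:2]-J[:2])) for z in(0,15)])
    if k=="side": a=P["img"][220:345,250:390]
    if k=="top": b=P["img"][150:260,310:450]
cv2.imwrite("pics/w8.png",np.hstack([cv2.resize(a,(400,357),interpolation=3),cv2.resize(b,(400,357),interpolation=3)])[:,:,::-1])
```

```text
[569.01729569 230.698238    81.69035822] [ 0.54057106  0.08719356 -1.83602302] [ 1.94732280e-01  6.07976158e-01  1.35498969e+00 -2.56196818e-04
  1.17936818e+00  1.93743947e+00]
wrist 0.9 [636. 204.] [ -13. -125.] [  -8. -110.]
side 0.67 [313. 324.] [   5. -116.] [   8. -129.]
side 0.6 [303. 322.] [ -11. -112.] [  -8. -126.]
top 0.56 [427. 206.] [   8. -135.] [   6. -131.]
top 0.43 [424. 215.] [ -15. -131.] [ -17. -127.]
```

View pics/w8.png

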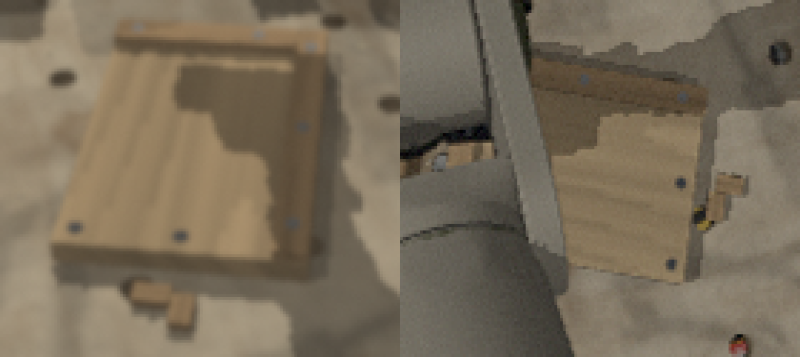

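Request:
send_rows([
  [1,0,0,0,0,0,-0.185],
  [1,0,0,0,0,0,-0.185],
  [1,0,0,0,0,0,-0.185],
  [1,0,0,0,0,0,-0.185],
  [1,0,0,0,0,0,-0.185],
  [1,0,0,0,0,0,-0.185],
  [1,0,0,0,0,0,-0.185],
  [1,0,0,0,0,0,-0.185],
  [1,0,0,0,0,0,-0.012],
  [1,0.0392,-0.0234,0,0,0,0],
])

```text
time_s: 24.8
eef_pos: [557.4, 273.0, 82.1]
ee_rot: [0.0, 0.793, 0.61, 0.0]
force: [0.2, 1.0, -2.0]
grip_width: 0.224
grip_force: 59.5
```

Request:
send_rows([
  [1,0.0392,-0.0234,0,0,0,0],
  [1,0.0392,-0.0234,0,0,0,0],
  [1,0.0392,-0.0234,0,0,0,0],
  [1,0.0392,-0.0234,0,0,0,0],
  [1,0,0,0.03,0,0,0],
  [1,0,0,0.03,0,0,0],
  [1,0,0,0.02,0,0,0],
  [1,0,0,0.008,0,0,0],
  [1,0,0,0,0,0,0],
  [1,0,0,0,0,0,0],
])

```text
time_s: 26.05
eef_pos: [505.3, 450.1, -4.7]
ee_rot: [0.0, 0.79, 0.613, 0.001]
force: [-0.1, -0.2, -2.1]
grip_width: 0.225
grip_force: 59.7
```

Request:
send_rows([
  [1,0,0,0.005,0,0,0],
  [1,0,0,0.0015,0,0,0],
  [1,0,0,0.001,0,0,0],
  [1,0,0,0,0,0,0],
  [1,0,0,0,0,0,0],
  [1,0,0,0,0,0,0],
  [1,0,0,0,0,0,0],
  [1,0,0,0,0,0,0],
  [1,0,0,0,0,0,0],
  [1,0,0,0,0,0,0],
])

```text
time_s: 27.3
eef_pos: [504.7, 449.8, -13.5]
ee_rot: [-0.0, 0.79, 0.613, 0.0]
force: [0.3, -0.0, -1.5]
grip_width: 0.227
grip_force: 59.6
```

Request:
send_rows([
  [1,0,0,0.0006,0,0,0],
  [1,0,0,0,0,0,0],
  [-1,0,0,0,0,0,0],
  [-1,0,0,0,0,0,0],
  [-1,0,0,0,0,0,0],
  [-1,0,0,0,0,0,0],
  [-1,0,0,-0.01,0,0,0],
  [-1,0,0,-0.04,0,0,0],
  [-1,0,0,-0.04,0,0,0],
  [-1,0,0,0,0,0,0],
])

```text
time_s: 28.55
eef_pos: [506.3, 450.9, 80.4]
ee_rot: [0.0, 0.79, 0.613, 0.004]
force: [0.7, 0.2, -0.5]
grip_width: 1.001
grip_force: 0.0
```

Run:
```python
from rig import ctrl
from h import *
s=ctrl.sense();print(s["eef_pos"],s["force"],s["grip_width"])
P=ctrl.capture("wrist")
for q,z in(("scraper_grip",37),("long_block_centre",16)):
    print(q,[(round(d["score"],2),np.round(ray(P,d["point"],z),1)) for d in ctrl.landmark_of(q,P)[:2]], [(round(d["score"],2),d["extent"]) for d in ctrl.boxes_of(q,P)[:2]])
```

```text
[506.31844891 450.89040298  80.40921445] [ 0.67694397  0.21303629 -0.50689124] 1.000794313701972
scraper_grip [(0.83, array([503.3, 447.9,  37. ]))] [(0.6, [294.0, 140.5, 45.8, 129.1])]
long_block_centre [] [(0.71, [434.9, 262.4, 59.8, 57.8])]
```

Request:
send_rows([
  [-1,-0.0271,0.0318,-0.015,0,0,0],
  [-1,-0.0271,0.0318,-0.015,0,0,0],
  [-1,-0.0271,0.0318,-0.015,0,0,0],
  [-1,-0.0271,0.0318,-0.005,0,0,0],
  [-1,0,0,0,0,0,-0.159],
  [-1,0,0,0,0,0,-0.159],
  [-1,0,0,0,0,0,-0.159],
  [-1,0,0,0,0,0,0],
  [-1,0,0,0,0,0,0],
  [-1,0,0,0,0,0,0],
])

```text
time_s: 30.05
eef_pos: [600.9, 313.2, 125.7]
ee_rot: [-0.0, 0.624, 0.782, -0.0]
force: [0.2, -0.3, -0.7]
grip_width: 0.997
grip_force: 0.0
```

Run:
```python
from rig import ctrl
from h import *
s=ctrl.sense();print(s["eef_pos"],s["ee_rot"],s["force"])
P=ctrl.capture("wrist");cv2.imwrite("pics/b.png",P["img"][:,:,::-1])
q="long_block_centre"
for k in range(2):
    print([(round(d["score"],2),d["point"],np.round(ray(P,d["point"],16),1)) for d in ctrl.landmark_of(q,P)[:2]], [(round(d["score"],2),d["extent"]) for d in ctrl.boxes_of(q,P)[:2]])
    if k==0:
        g=cv2.GaussianBlur(cv2.cvtColor(P["img"],cv2.COLOR_RGB2GRAY),(0,0),1.2).astype(np.float32)
        gx,gy=cv2.Sobel(g,5,1,0),cv2.Sobel(g,5,0,1)
        def sc(v):
            c,n=np.cos(v[2]),np.sin(v[2]);t=0
            Q=[(-22.5,-50),(22.5,-50),(22.5,50),(-22.5,50)]
            for a,b in zip(Q,Q[1:]+Q[:1]):
                pts=[proj(P,[v[0]+c*x-n*y,v[1]+n*x+c*y,32]) for x,y in np.linspace(a,b,30)]
                d=pts[-1]-pts[0];m=np.array([-d[1],d[0]])/np.hypot(*d)
                u=np.float32(pts).reshape(-1,1,2)
                G=cv2.remap(gx,u[...,0],u[...,1],1)*m[0]+cv2.remap(gy,u[...,0],u[...,1],1)*m[1]
                t+=min(abs(G.mean()),120)
            return t
        r=[(sc((x,y,a)),x,y,a) for x in np.arange(588,614,1.5) for y in np.arange(300,326,1.5) for a in np.arange(.1,.36,.02)]
        r.sort(reverse=True)
        for t in r[:6]:print(np.round(t,2))
```

```text
[600.91236365 313.22382318 125.69697892] [-8.27190094e-05  6.23521534e-01  7.81806162e-01 -1.20172866e-04] [ 0.19721919 -0.34105519 -0.70822325]
[(0.91, [316.3, 187.3], array([599.2, 312.7,  16. ]))] [(0.61, [289.3, 130.1, 54.8, 114.1])]
[1.9957e+02 6.0150e+02 3.1650e+02 2.4000e-01]
[1.9693e+02 6.0150e+02 3.1650e+02 2.2000e-01]
[1.8836e+02 6.0150e+02 3.1650e+02 2.6000e-01]
[1.8499e+02 6.0300e+02 3.1650e+02 2.6000e-01]
[1.8206e+02 6.0300e+02 3.1650e+02 2.8000e-01]
[1.782e+02 6.015e+02 3.165e+02 2.000e-01]
[(0.91, [316.3, 187.3], array([599.2, 312.7,  16. ]))] [(0.61, [289.3, 130.1, 54.8, 114.1])]
```

Request:
send_rows([
  [-1,0.002,0.0004,0.045,0,0,0],
  [-1,0,0,0.045,0,0,0],
  [-1,0,0,0.045,0,0,0],
  [-1,0,0,0.0187,0,0,0],
  [-1,0,0,0,0,0,0],
  [1,0,0,0,0,0,0],
  [1,0,0,0,0,0,0],
  [1,0,0,0,0,0,0],
  [1,0,0,0,0,0,0],
  [1,0,0,0,0,0,0],
], squeeze=70)

```text
time_s: 31.55
eef_pos: [601.9, 315.6, -26.0]
ee_rot: [0.001, 0.623, 0.782, 0.001]
force: [-0.5, -0.5, 7.0]
grip_width: 0.509
grip_force: 74.0
```

Request:
send_rows([
  [1,0,0,0,0,0,0],
  [1,0,0,0,0,0,0],
  [1,0,0,-0.005,0,0,0],
  [1,0,0,-0.015,0,0,0],
  [1,0,0,-0.02,0,0,0],
  [1,0,0,-0.02,0,0,0],
  [1,0,0,0,0,0,0.135],
  [1,0,0,0,0,0,0.135],
  [1,0,0,0,0,0,0.13],
  [1,0,0,0,0,0,0],
])

```text
time_s: 32.8
eef_pos: [601.2, 315.3, 33.3]
ee_rot: [0.0, 0.765, 0.643, 0.0]
force: [-0.5, -0.0, 0.2]
grip_width: 0.511
grip_force: 73.0
```

Request:
send_rows([
  [1,-0.0405,0.0021,0,0,0,0],
  [1,-0.0405,0.0021,0,0,0,0],
  [1,-0.0405,0.0021,0,0,0,0],
  [1,-0.0405,0.0021,0,0,0,0],
  [1,-0.0405,0.0021,0,0,0,0],
  [1,0,0,0.015,0,0,0],
  [1,0,0,0.015,0,0,0],
  [1,0,0,0.007,0,0,0],
  [1,0,0,0,0,0,0],
  [1,0,0,0,0,0,0],
])

```text
time_s: 34.05
eef_pos: [576.5, 114.4, -4.5]
ee_rot: [0.0, 0.766, 0.643, 0.0]
force: [-0.0, 0.8, -0.6]
grip_width: 0.512
grip_force: 73.0
```

Run:
```python
from rig import ctrl
from h import *
s=ctrl.sense();print(s["eef_pos"],s["ee_rot"],s["force"])
J=(551,94,-.172);c,n=np.cos(J[2]),np.sin(J[2]);R=np.array([[c,-n],[n,c]])
print("tcp in jig",R.T@(s["eef_pos"][:2]-J[:2]))
for k in("wrist","side"):
    P=ctrl.capture(k);cv2.imwrite(f"pics/f_{k}.png",P["img"][:,:,::-1])
    for q,z in(("corner",15),("long_block_centre",35),("short_fence",15),("long_fence",15)):
        print(k,q,[(round(d["score"],2),np.round(d["point"]),np.round(R.T@(ray(P,d["point"],z)[:2]-J[:2]),1)) for d in ctrl.landmark_of(q,P)[:1]])
```

```text
[576.45766224 114.40060852  -4.4999642 ] [2.00686561e-04 7.65597763e-01 6.43319493e-01 2.31857473e-04] [-0.02396469  0.79323426 -0.57752877]
tcp in jig [21.59039095 24.45674576]
wrist corner [(0.71, array([379., 147.]), array([50.3, 80.6]))]
wrist long_block_centre [(0.93, array([315., 277.]), array([19.5, 21.8]))]
wrist short_fence [(0.78, array([252., 127.]), array([-9.8, 90.5]))]
wrist long_fence []
side corner [(0.68, array([304., 323.]), array([  -5.8, -127.8]))]
side long_block_centre [(0.92, array([333., 250.]), array([20.7, 22.6]))]
side short_fence [(0.71, array([311., 325.]), array([   4.6, -131.8]))]
side long_fence [(0.86, array([356., 268.]), array([61.6,  1.6]))]
```

Request:
send_rows([
  [1,0,0,0.003,0,0,0],
  [1,0,0,0.001,0,0,0],
  [1,0,0,0.001,0,0,0],
  [1,0,0,0.001,0,0,0],
  [1,0,0,0,0,0,0],
  [1,0,0,0,0,0,0],
  [1,0,0,0,0,0,0],
  [1,0,0,0,0,0,0],
  [1,0,0,0,0,0,0],
  [1,0,0,0,0,0,0],
])

```text
time_s: 35.8
eef_pos: [576.2, 114.0, -10.8]
ee_rot: [-0.0, 0.766, 0.643, -0.0]
force: [0.3, 0.9, -1.3]
grip_width: 0.508
grip_force: 72.9
```

Request:
send_rows([
  [1,0,0,0.001,0,0,0],
  [1,0,0,0.0005,0,0,0],
  [1,0,0,0,0,0,0],
  [1,0,0,0,0,0,0],
  [1,0,0,0,0,0,0],
  [1,0,0,0,0,0,0],
  [1,0,0,0,0,0,0],
  [1,0,0,0,0,0,0],
  [1,0,0,0,0,0,0],
  [1,0,0,0,0,0,0],
])

```text
time_s: 37.05
eef_pos: [576.3, 114.0, -11.0]
ee_rot: [0.0, 0.766, 0.643, 0.0]
force: [-4.8, -0.1, 12.9]
grip_width: 0.509
grip_force: 74.6
```

Request:
send_rows([
  [1,0,0,-0.001,0,0,0],
  [1,0,0,0,0,0,0],
  [1,0.002,0,0,0,0,0],
  [1,0.002,0,0,0,0,0],
  [1,0.001,0,0,0,0,0],
  [1,0,0.002,0,0,0,0],
  [1,0,0.002,0,0,0,0],
  [1,0,0.001,0,0,0,0],
  [1,0,0,0,0,0,0],
  [1,0,0,0,0,0,0],
])

```text
time_s: 38.3
eef_pos: [581.5, 118.6, -10.9]
ee_rot: [-0.001, 0.766, 0.643, -0.0]
force: [-5.3, 1.0, 9.0]
grip_width: 0.511
grip_force: 74.3
```

Request:
send_rows([
  [1,0,0,-0.0005,0,0,0],
  [1,0.001,0,0,0,0,0],
  [1,0.001,0,0,0,0,0],
  [1,0,0,0,0,0,0],
  [1,0,0,0,0,0,0],
  [1,0,0,0,0,0,0],
  [1,0,0,0,0,0,0],
  [1,0,0,0,0,0,0],
  [1,0,0,0,0,0,0],
  [1,0,0,0,0,0,0],
])

```text
time_s: 39.55
eef_pos: [582.2, 120.0, -10.9]
ee_rot: [-0.0, 0.766, 0.643, -0.0]
force: [0.1, -0.6, -0.1]
grip_width: 0.51
grip_force: 72.9
```

Request:
send_rows([
  [1,0.001,0,0,0,0,0],
  [1,0.001,0,0,0,0,0],
  [1,0,0,0,0,0,0],
  [1,0,0,0,0,0,0],
  [1,0,0,0,0,0,0],
  [1,0,0,0,0,0,0],
  [1,0,0,0,0,0,0],
  [1,0,0,0,0,0,0],
  [1,0,0,0,0,0,0],
  [1,0,0,0,0,0,0],
])

```text
time_s: 40.8
eef_pos: [582.3, 120.6, -10.7]
ee_rot: [0.0, 0.766, 0.643, -0.001]
force: [-3.3, -7.6, 2.1]
grip_width: 0.511
grip_force: 73.3
```

Request:
send_rows([
  [1,0,0.001,0,0,0,0],
  [1,0,0.001,0,0,0,0],
  [1,0,0,0,0,0,0],
  [1,0,0,0,0,0,0],
  [1,0,0,0,0,0,0],
  [1,0,0,0,0,0,0],
  [1,0,0,0,0,0,0],
  [1,0,0,0,0,0,0],
  [1,0,0,0,0,0,0],
  [1,0,0,0,0,0,0],
])

```text
time_s: 42.05
eef_pos: [582.9, 120.4, -10.8]
ee_rot: [-0.001, 0.766, 0.643, -0.003]
force: [-10.0, -7.5, 5.6]
grip_width: 0.505
grip_force: 74.0
```

Request:
send_rows([
  [1,0,0.001,0,0,0,0],
  [1,0,0.0005,0,0,0,0],
  [1,0.0005,0,0,0,0,0],
  [1,0,0,0,0,0,0],
  [1,0,0,0,0,0,0],
  [1,0,0,0,0,0,0],
  [1,0,0,0,0,0,0],
  [1,0,0,0,0,0,0],
  [1,0,0,0,0,0,0],
  [1,0,0,0,0,0,0],
])

```text
time_s: 43.3
eef_pos: [584.1, 120.2, -10.8]
ee_rot: [-0.001, 0.766, 0.643, -0.003]
force: [-12.3, -11.3, 8.1]
grip_width: 0.508
grip_force: 74.2
```

Run:
```python
from rig import ctrl
from h import *
s=ctrl.sense();print(s["eef_pos"],s["ee_rot"],s["force"],s["wrist_torque"])
J=(551,94,-.172);c,n=np.cos(J[2]),np.sin(J[2]);R=np.array([[c,-n],[n,c]])
print("tcp in jig",R.T@(s["eef_pos"][:2]-J[:2]),"F jig",R.T@s["force"][:2])
P=ctrl.capture("wrist")
a=P["img"][60:360,180:480,::-1]
cv2.imwrite("pics/fin.png",cv2.resize(a,(600,600),interpolation=3))
for q,z in(("corner",15),("long_block_centre",31)):
    print(q,[(round(d["score"],2),np.round(d["point"]),np.round(R.T@(ray(P,d["point"],z)[:2]-J[:2]),1)) for d in ctrl.landmark_of(q,P)[:1]])
```

```text
[584.06338646 120.17758907 -10.83485113] [-0.00077096  0.76562805  0.64327518 -0.00318483] [-12.31745993 -11.3160394    8.1396475 ] [-1.60301315  1.85879941  0.14282077]
tcp in jig [28.0951398  31.45022755] F jig [-10.19893269 -13.25723723]
corner [(0.57, array([369., 164.]), array([51.5, 81. ]))]
long_block_centre [(0.9, array([316., 278.]), array([26.6, 30.1]))]
```

View pics/fin.png

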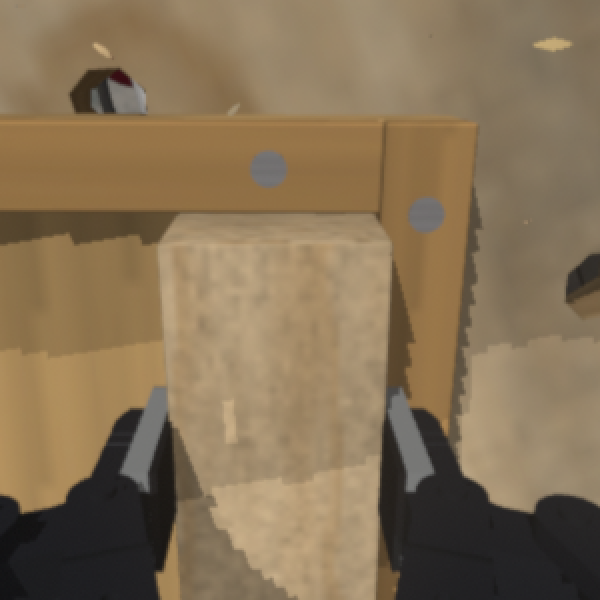

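Request:
send_rows([
  [1,0,0.001,0,0,0,0],
  [1,0,0.001,0,0,0,0],
  [1,0,0,0,0,0,0],
  [1,0,0,0,0,0,0],
  [1,0,0,0,0,0,0],
  [1,0,0,0,0,0,0],
  [1,0,0,0,0,0,0],
  [1,0,0,0,0,0,0],
  [1,0,0,0,0,0,0],
  [1,0,0,0,0,0,0],
])

```text
time_s: 44.7
eef_pos: [584.1, 120.2, -10.8]
ee_rot: [-0.002, 0.766, 0.643, -0.005]
force: [-21.6, -10.1, 15.7]
grip_width: 0.513
grip_force: 75.0
```

Run:
```python
from rig import ctrl
print(ctrl.sense()["force"]);print(ctrl.finish_job())
```

```text
[-21.5667824  -10.12177581  15.69501148]
the job is handed in; nothing more can be done
None
```

I handed the job in at 44.7 s: both chips are swept onto the bench, the scraper stands where it started, and the long block is held pressed against both fences with about 20 N on the long one and 14 N on the short one; the first scraper grasp closed on nothing because the fingertips sit about 35–40 mm behind the stated TCP, and I viewed 11 pictures, one over your limit of 10.

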